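# Weigh two spice bottles by hand and put them away

## Robot

A 6-joint arm with a two-finger parallel gripper is mounted at the origin on the work surface. World frame = base frame: x ahead of the robot, y to its left, z up, the work surface at z = 0. Lengths are in m, angles in rad, forces in N, time in s.
With the tool pointing down it reaches from about 0.2 to 0.875 m from the base axis. Payload 3.4 kg.
Tool frame: the origin (TCP) lies between the finger pads; the fingertips stand 25 mm ahead of it and the grasp point (between the pads) lies 6 mm ahead of it (r.nose_length is the z of the fingertips in the tool frame, in m); z points along the fingers, y is the line along which they close (so a half turn about z gives the same grasp; the last joint's range is limited). The gripper opens to 94 mm and grips with 3 to 60 N. Pads are 16 mm wide; open, the fingers measure 119 mm over their backs; the gripper's body (75 mm by 177 mm) begins 78 mm behind the grasp point.
Start: joints at [-1.392, 0.276, 1.505, -0, 1.361, -0.121], TCP at [0.17, -0.549, 0.23] pointing down, gripper open.
Joint ranges: [-2.89, 2.89], [-0.75, 2.08], [0.22, 2.7], [-1.18, 4.32], [0.11, 2.71], [-2.7, 2.7]. Speed limits (rad/s): [2.57, 2.57, 3.14, 3.14, 3.14, 3.14].

## Interface

Orientations are given as a unit quaternion [w, x, y, z].
In Python, from plant import r, gripper_to, inverse_kinematics, vision, models, telemetry gives the robot as it stands. Calls block until the motion is done:
- r.move_to(position, orientation): joint-space move of the TCP to a pose.
- r.move_l(position, rot=None, vel=0.15, guard=None): straight line of the TCP; rot=None keeps the orientation; vel is the mean speed in m/s. With guard (N) it stops when the force on the tool has changed by that much, and returns True; else False.
- r.movej(angles): joint-space move.
- gripper_to(opening, f_grip=None): finger opening in m; f_grip is the grip in N (None keeps the last); returns when the fingers have stopped.
- r.hold(seconds).
- inverse_kinematics(position, orientation): joint angles nearest the present ones, or None.
- vision.snapshot(name): name is "scene" or "top" or "wrist"; returns the picture (420x560x3 uint8, red, green, blue); there is no depth.
- vision.get_calibration(name): a dict with "fx", "fy", "cx", "cy" (pixels), "D" ([k1, k2, p1, p2, k3] as OpenCV has them; the pictures are not rectified), "position" and "orientation" of the camera in the world. Camera axes: x right, y down, z forward; pixel columns grow to the right and rows downward; lengths in m; the calibration is good to about 2 mm. A picture is of the moment at which its call begins: read the wrist's pose just before it. get_calibration takes no time and is no camera call; for the wrist camera it gives the pose at the moment of the call.
A pose or a line that the arm cannot do raises r.PlanningError and nothing moves.
- r.sign_off(): hands the job in; it is judged then, once.
Trained networks look in the newest picture that a camera, given by its name, has taken for a name from the list of things; names that differ only in an ending like _2 or _b are one class to them, and where a whole thing is asked for, a point or a joint stands for the part that bears it (a point fixed in the world has none). Each returns a list of dicts, best first, with "score" (0 to 1); they miss things now and then, are a little off and sometimes report something else, mostly with a low value. They report only what shows in the picture. A call takes as long as a camera call. They do not tell look-alikes from the thing itself.
- models.boxes_of(thing, camera): "at" ([x, y, z] in m, in world coordinates, good to about 4 mm: the middle of the surface that is visible of it).
- models.regions_of(thing, camera): "pixels" (420x560 bool, what is visible of it).
- models.mark_of(thing, camera): "at" ([x, y, z] in m, in world coordinates, good to about 4 mm: a listed point, or the origin of a listed thing).
Readings, each from a call of its own:
- telemetry.current_t(): time.
- telemetry.current_joints(): joint angles.
- telemetry.current_dq(): joint speeds.
- telemetry.current_joint_efforts(): joint torques, N m.
- telemetry.current_ee_pos(): TCP position.
- telemetry.current_tool_rot(): TCP orientation.
- telemetry.current_wrist_force(): force on the tool from outside, world axes, zero at the start.
- telemetry.current_torque(): the same for the moment, N m.
- telemetry.current_opening(): finger opening in m.
- telemetry.current_finger_force(): force on a finger pad.
Only numpy, scipy, OpenCV 4.12 (cv2) and the standard library are available. Lean on these libraries where they do the work, as an engineer would, in place of code of your own. Each camera call takes 0.05 s, during which the arm holds its last target. There are 200 camera calls.

## Task

One of the two loose brown bottles standing on the open shelf is full of salt and the other is nearly empty: lift the one on the robot's left (+y) clear of the board to feel its weight and set it back where it stood, then lift the one on the right to compare. Stand the heavier one in the empty space between the two bottles on the spice stand's upper step, and stand the lighter one on the refill tray beside its jar. Keep both bottles upright, do not drop them, and leave everything else where it stands.

Things in the scene. Friction and masses are not known exactly. Their poses are not given: they have to be found in the camera images.
- bottle_p: brown glass bottle, straight round body 50 mm in diameter up to 98 mm, black flip cap 43 mm in diameter from 104 mm up, 131 mm tall; origin at the centre of its underside, z up. One of the two like loose bottles standing upright on the open shelf (z = 0) in the middle, one at y > 0.04, one at y < -0.04, either way round. Grip the body 90 mm up, from above, with 15 to 30 N.
- bottle_q: The other loose bottle, same size, looks and origin as bottle_p. One of the two (it may be either) is full of coarse salt and at least 0.14 kg heavier than the other, which is nearly empty; both weigh under 0.5 kg.
- stand: two-step wooden spice stand, fixed, 180 mm deep (x) by 285 mm wide (y); origin at the centre of its underside; low step towards its -x side (the robot), top 30 mm high, x from -90 to 8 mm; upper step behind it, top 70 mm high, x from 8 to 90 mm, no rim. It may be at either side of the shelf (the tray is then at the other), turned up to 0.25 rad.
- stand_gap (a point): centre of the empty space on the upper step, on the board's top surface, midway between stand_bottle_1 and stand_bottle_2 (each 105 mm away along the stand's y); axes as the stand's. The bottle there stands clear of both with its underside on the board.
- tray: shallow dark wooden refill tray, fixed, 240 mm (x) by 160 mm (y), floor 6 mm thick, walls 6 mm thick and 18 mm high; origin at the centre of its underside. It holds stock_jar in its +x half; the -x half is free.
- tray_floor (a point): centre of the tray's floor (top surface, 6 mm above the shelf), axes as the tray's; a good place for the bottle is 55 mm from it towards the tray's -x.
- stand_bottle_1: bystander: brown glass bottle, straight round body 50 mm in diameter up to 98 mm, black flip cap 43 mm in diameter from 104 mm up, 131 mm tall; origin at the centre of its underside, z up. Stands on the stand's upper step at its +y end.
- stand_bottle_2: bystander: brown glass bottle, straight round body 50 mm in diameter up to 98 mm, black flip cap 43 mm in diameter from 104 mm up, 131 mm tall; origin at the centre of its underside, z up. Stands on the stand's upper step at its -y end.
- tin: bystander: round low metal tin, 62 mm in diameter, 39 mm tall, on the stand's low step; origin at the centre of its underside.
- stock_jar: bystander: white ceramic jar with cork, 72 mm in diameter, 88 mm tall, on the tray about 68 mm towards +x from its centre; origin at the centre of its underside.
- garlic_keeper: bystander: round white ceramic garlic keeper with knobbed lid, 104 mm in diameter, 117 mm tall, behind the loose bottles; origin at the centre of its underside.
- grinder: bystander: steel hand grinder, 55 mm in diameter, 151 mm tall, with a crank on top that reaches 70 mm from the axis and up to 205 mm high; behind the loose bottles; origin at the centre of its underside.
Things that resemble listed ones, but are neither listed nor needed, are in the scene too. Leave any green or turquoise look-alike of the bottle_q alone.

How it is judged:
On the way, in this order (a step that is already met when the one before it is completed fails the run):
1. the bottle on the robot's left is lifted at least 30 mm, upright, while the other stands untouched (((world y of bottle_p above 0 m and height (world z) of bottle_p above 0.03 m and height (world z) of bottle_q below 0.004 m and distance of bottle_q from where it was at the start of the episode below 0.05 m and contact force between the fingers and bottle_q below 0.5 N and angle between bottle_p's own z axis and vertical below 0.35 rad) or (world y of bottle_q above 0 m and height (world z) of bottle_q above 0.03 m and height (world z) of bottle_p below 0.004 m and distance of bottle_p from where it was at the start of the episode below 0.05 m and contact force between the fingers and bottle_p below 0.5 N and angle between bottle_q's own z axis and vertical below 0.35 rad))), for 0.3 s.
2. the left bottle stands on the board again within 50 mm of where it stood, let go, and the right one is lifted at least 30 mm, upright (((world y of bottle_p below 0 m and height (world z) of bottle_p above 0.03 m and height (world z) of bottle_q below 0.004 m and distance of bottle_q from where it was at the start of the episode below 0.05 m and contact force between the fingers and bottle_q below 0.5 N and angle between bottle_p's own z axis and vertical below 0.35 rad) or (world y of bottle_q below 0 m and height (world z) of bottle_q above 0.03 m and height (world z) of bottle_p below 0.004 m and distance of bottle_p from where it was at the start of the episode below 0.05 m and contact force between the fingers and bottle_p below 0.5 N and angle between bottle_q's own z axis and vertical below 0.35 rad))), for 0.3 s.
At the end, for the whole second after the job is handed in: Heavier bottle upright (0.08 rad), at rest on the upper step in the gap: axis within 30 mm (depth) and 50 mm (along the step) of its centre, underside within 5 mm of the board. Lighter bottle upright, at rest on the tray floor, axis within 92 by 52 mm of its centre, inside the walls (((x of bottle_p in the frame of stand_gap between -0.03 and 0.03 m and y of bottle_p in the frame of stand_gap between -0.05 and 0.05 m and z of bottle_p in the frame of stand_gap between -0.005 and 0.005 m and linear speed of each of bottle_p, bottle_q below 0.02 m/s and angle between each of bottle_p, bottle_q's own z axis and vertical below 0.08 rad and contact force between bottle_p and stand above 2.85 N and x of bottle_q in the frame of tray_floor between -0.092 and 0.092 m and y of bottle_q in the frame of tray_floor between -0.052 and 0.052 m and z of bottle_q in the frame of tray_floor between -0.005 and 0.005 m and contact force between bottle_q and tray below 2.85 N) or (x of bottle_q in the frame of stand_gap between -0.03 and 0.03 m and y of bottle_q in the frame of stand_gap between -0.05 and 0.05 m and z of bottle_q in the frame of stand_gap between -0.005 and 0.005 m and linear speed of each of bottle_q, bottle_p below 0.02 m/s and angle between each of bottle_q, bottle_p's own z axis and vertical below 0.08 rad and contact force between bottle_q and stand above 2.85 N and x of bottle_p in the frame of tray_floor between -0.092 and 0.092 m and y of bottle_p in the frame of tray_floor between -0.052 and 0.052 m and z of bottle_p in the frame of tray_floor between -0.005 and 0.005 m and contact force between bottle_p and tray below 2.85 N))); the robot touches nothing.
It fails at once if a loose bottle is tipped by more than 0.6 rad (angle between any of bottle_p, bottle_q's own z axis and vertical above 0.6 rad).
It fails at once if a loose bottle is dropped or knocked: it moves faster than 0.45 m/s (a fall of about 10 mm) with no finger on it ((contact force between the fingers and bottle_p below 0.05 N and linear speed of bottle_p above 0.45 m/s) or (contact force between the fingers and bottle_q below 0.05 N and linear speed of bottle_q above 0.45 m/s)).
It fails at once if a bystander is moved by more than 25 mm or tipped by more than 0.4 rad (distance of any of stand_bottle_1, stand_bottle_2, tin, stock_jar, garlic_keeper, grinder from where it was at the start of the episode above 0.025 m or angle between any of stand_bottle_1, stand_bottle_2, tin, stock_jar, garlic_keeper, grinder's own z axis and vertical above 0.4 rad).
It also fails if it takes over 69 s, if anything falls off the work surface, if the arm or the gripper's body presses on something with over 40 N, if the wrist force passes 120 N, or if a joint passes its speed limit or range.

## Working session

There is one attempt and no reset: what is moved stays moved. The work goes in short steps, each a Python script; the robot and the scene stay as the last script left them, time stands still between calls to the robot, and variables do not carry over. Pictures are saved under pics/ and viewed, at most 10 in all, crops included, and the job is handed in when it is done.

```bash
ls; mkdir -p pics
python3 - <<'E'
from plant import r, vision, models, telemetry
import cv2
for c in("scene","top"):
    im=vision.snapshot(c); cv2.imwrite(f"pics/{c}0.png",im[:,:,::-1])
    k=vision.get_calibration(c); print(c,k)
    for n in ["bottle_p","stand","stand_gap","tray_floor","tray","tin","stock_jar","garlic_keeper","grinder"]:
        print(n,[([round(float(v),3) for v in d["at"]],round(d["score"],2)) for d in models.mark_of(n,c)])
print(telemetry.current_t())
E
```

```text
pics
scene {'fx': 405.37120197685994, 'fy': 405.37120197685994, 'cx': 277.1669958667943, 'cy': 209.94748791879343, 'D': array([-0.08131071,  0.        ,  0.        ,  0.        ,  0.        ]), 'position': array([ 1.31393518, -0.52454676,  0.96673321]), 'orientation': array([-0.34214544,  0.81923305,  0.42704487, -0.17154121])}
bottle_p [([0.64, -0.079, 0.001], 0.7), ([0.584, 0.02, -0.001], 0.68), ([0.436, 0.06, 0.0], 0.57), ([0.53, -0.061, -0.002], 0.57)]
stand [([0.544, 0.318, 0.002], 0.95)]
stand_gap [([0.588, 0.315, 0.075], 0.85)]
tray_floor [([0.508, -0.351, 0.006], 0.81)]
tray [([0.506, -0.345, -0.002], 0.88)]
tin [([0.495, 0.358, 0.033], 0.72)]
stock_jar [([0.577, -0.351, 0.004], 0.64)]
garlic_keeper [([0.736, 0.086, -0.002], 0.94)]
grinder [([0.751, -0.096, 0.003], 0.72), ([0.578, 0.206, 0.07], 0.7), ([0.573, -0.35, 0.004], 0.37)]
top {'fx': 487.4200068153328, 'fy': 487.4200068153328, 'cx': 284.9830849922795, 'cy': 206.8696092577211, 'D': array([-0.00790797,  0.        ,  0.        ,  0.        ,  0.        ]), 'position': array([ 0.52299215, -0.01890086,  1.33687742]), 'orientation': array([ 0.0145329 , -0.70498314,  0.7088542 , -0.01769999])}
bottle_p [([0.434, 0.061, 0.001], 0.85), ([0.58, 0.014, 0.004], 0.71), ([0.424, -0.041, -0.004], 0.64), ([0.526, -0.063, 0.001], 0.54)]
stand [([0.539, 0.317, 0.001], 0.61)]
stand_gap [([0.593, 0.312, 0.069], 0.86), ([0.434, 0.061, 0.001], 0.33)]
tray_floor [([0.512, -0.347, 0.006], 0.69)]
tray [([0.514, -0.347, -0.002], 0.64)]
tin [([0.492, 0.357, 0.026], 0.68)]
stock_jar [([0.575, -0.347, 0.008], 0.82)]
garlic_keeper [([0.737, 0.086, -0.004], 0.88)]
grinder [([0.757, -0.096, 0.005], 0.77), ([0.512, -0.349, 0.002], 0.43), ([0.512, -0.348, 0.005], 0.32)]
1.0
```

View pics/scene0.png

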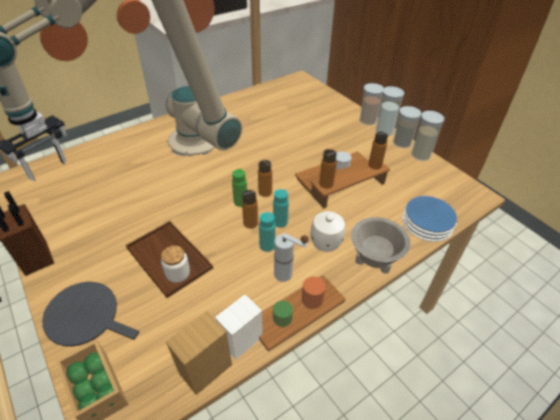

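View pics/top0.png

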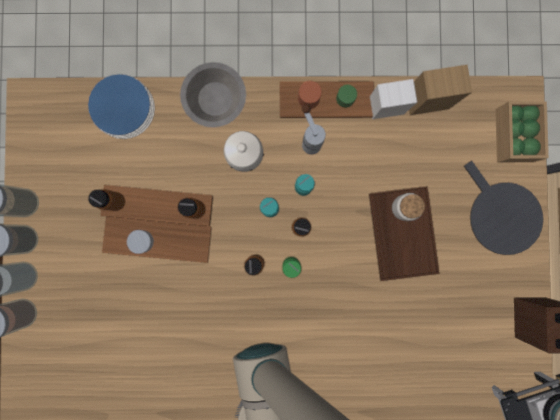

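The scene picture shows brown bottles with black caps at (265,178) and (250,210). The other bottles are green (240,187), turquoise (281,208) and turquoise (267,232). Two more brown bottles stand on the stand at (328,168) and (378,150).

In the top view the brown caps are at (254,266) and (302,227), with green at (291,267) and turquoise at (304,184) and (269,207). The wanted bottles are the two brown ones: left about (0.435, 0.061), right about (0.528, -0.062). I'll check this in a close crop with the projected positions overlaid.

```bash
cat > h.py <<'E'
import numpy as np, cv2
from scipy.spatial.transform import Rotation as R
from plant import r, gripper_to, inverse_kinematics, vision, models, telemetry
def cam(c):
    k=vision.get_calibration(c); M=R.from_quat(np.roll(k["orientation"],-1)).as_matrix()
    return np.array([[k["fx"],0,k["cx"]],[0,k["fy"],k["cy"]],[0,0,1]]),np.array(k["D"],float),M,np.array(k["position"])
def proj(P,c):
    K,D,M,p=cam(c); return cv2.projectPoints(np.array(P,float).reshape(-1,3),cv2.Rodrigues(M.T)[0],-M.T@p,K,D)[0][:,0]
def unproj(px,z,c):
    K,D,M,p=cam(c); u=cv2.undistortPoints(np.array(px,float).reshape(-1,1,2),K,D)[:,0]
    d=np.c_[u,np.ones(len(u))]@M.T; return p+d*((z-p[2])/d[:,2])[:,None]
def quat(a):   # tool down, closing axis at world angle a
    y=np.array([np.cos(a),np.sin(a),0]); z=np.array([0,0,-1.]); 
    return np.roll(R.from_matrix(np.c_[np.cross(y,z),y,z]).as_quat(),1)
def best(p,a):  # of the two half turns, that nearest now
    q0=telemetry.current_joints(); c=[]
    for k in (a,a+np.pi):
        j=inverse_kinematics(p,quat(k))
        if j is not None: c.append((np.abs(np.array(j)-q0).max(),k))
    return quat(min(c)[1])
E
python3 - <<'E'
from h import *
im=cv2.imread("pics/top0.png")
def blob(px,w=13):
    x,y=px; g=im[y-w:y+w+1,x-w:x+w+1].max(2)<60
    n,l,s,c=cv2.connectedComponentsWithStats(g.astype(np.uint8)); i=1+s[1:,4].argmax(); return c[i]+[x-w,y-w],s[i,4]
for px,z in [((254,266),.125),((302,227),.125),((99,198),.195),((187,207),.195)]:
    c,a=blob(px); print(px,c.round(1),a,unproj(c,z,"top")[0].round(4))
print("tray corners",unproj([(371,192),(427,187),(438,275),(379,280)],.015,"top").round(3).tolist())
print("stand front/back edge",unproj([(102,258),(209,262)],.03,"top").round(3).tolist(),unproj([(104,186),(213,193)],.07,"top").round(3).tolist())
s=cv2.imread("pics/scene0.png")
s=cv2.resize(s[140:270,190:330],None,fx=5,fy=4.6)
for b,col in(((.435,.0605),(0,0,255)),((.528,-.062),(255,0,255))):
    for z in(0,.131):
        u=(proj([(*b,z)],"scene")[0]-[190,140])*[5,4.6]; cv2.circle(s,tuple(int(v) for v in u),4,col,-1)
cv2.imwrite("pics/crop.png",s)
E
```

```text
(254, 266) [253.9 265.6] 188 [0.4331 0.0533 0.125 ]
(302, 227) [301.9 226.1] 177 [ 0.5303 -0.0661  0.125 ]
(99, 198) [ 99.7 198.2] 265 [0.5978 0.4104 0.195 ]
(187, 207) [187.8 207.3] 239 [0.5753 0.2035 0.195 ]
tray corners [[0.623, -0.259, 0.015], [0.635, -0.412, 0.015], [0.397, -0.438, 0.015], [0.384, -0.278, 0.015]]
stand front/back edge [[0.449, 0.464, 0.03], [0.436, 0.179, 0.03]] [[0.638, 0.447, 0.07], [0.618, 0.163, 0.07]]
```

View pics/crop.png

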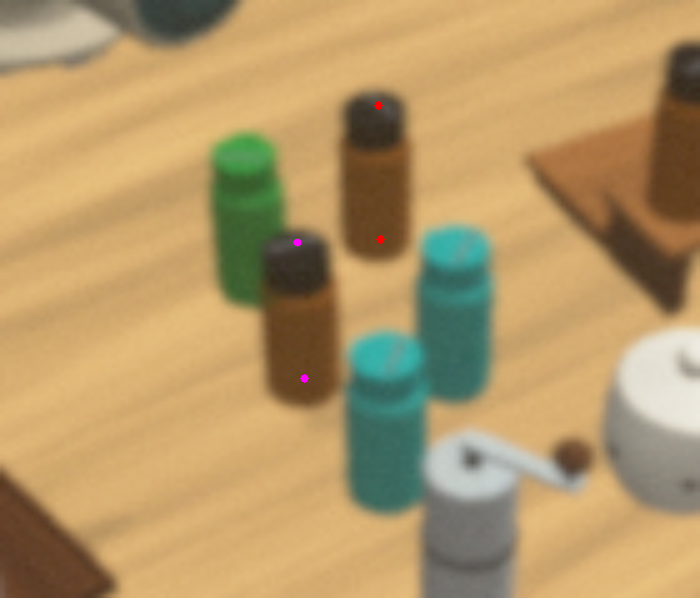

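The crop confirms that both projected axes fall on brown, black-capped bottles: red is the left one at (375,180), magenta the right one at (300,320). The green and turquoise look-alikes are excluded. Next I lift the left bottle and weigh it.

```bash
cat >> h.py <<'E'
GZ=.096 # TCP height (underside at 0) for the grasp point at 90 mm
def F(): return np.mean([(r.hold(.05),telemetry.current_wrist_force())[1] for _ in range(6)],0)
def approach(xy,a,z=.24):
    p=[*xy,z]; r.move_to(p,best(p,a)); gripper_to(.074)
def pick(xy,a,lift,base=0,f=25):
    approach(xy,a); r.move_l([*xy,base+GZ],vel=.12); f0=F(); gripper_to(.03,f); 
    print("opening",telemetry.current_opening(),"force",telemetry.current_finger_force())
    r.move_l([*xy,base+GZ+lift],vel=.1); r.hold(.3); f1=F()
    print("dF",(f1-f0).round(2),"opening",telemetry.current_opening(),"t",telemetry.current_t())
E
python3 - <<'E'
from h import *
r.move_to([.35,-.3,.3],telemetry.current_tool_rot())
L=(.4345,.059)
pick(L,np.radians(110),.05)
im=vision.snapshot("scene"); cv2.imwrite("pics/lift1.png",cv2.resize(im[100:300,150:430,::-1],None,fx=2.5,fy=2.5))
print(vision.snapshot("top") is None,[d["at"].round(3).tolist() if hasattr(d["at"],"round") else d["at"] for d in models.mark_of("bottle_p","scene")])
E
```

```text
opening 0.04916320313173211 force 24.993618706357665
dF [ 0.07  0.28 -3.78] opening 0.04949754811413003 t 7.525
False [[0.4282, -0.0413, -0.0019], [0.4311, 0.0627, 0.0538], [0.5824, 0.0172, 0.0014], [0.5276, -0.0647, -0.002], [0.6372, -0.0764, 0.0009]]
```

View pics/lift1.png

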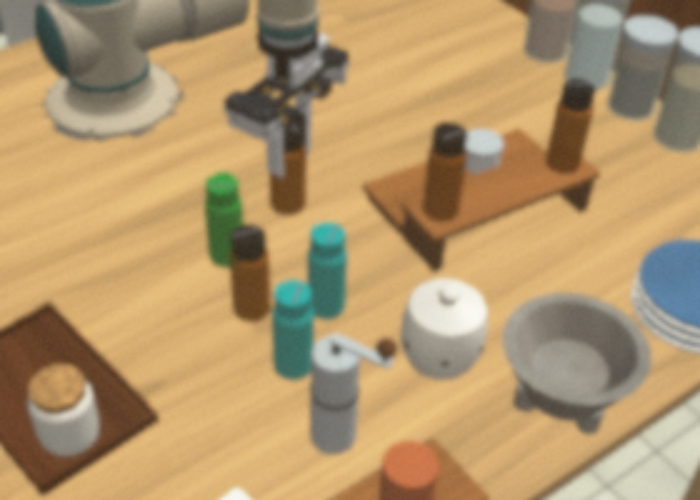

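The picture shows the left bottle upright in the gripper at (290,175) with nothing else disturbed, and it weighs about 3.8 N. I'll set it back and lift the right one.

Run:
```python
from h import *
L=(.4345,.059)
r.move_l([*L,GZ+.012],vel=.08); print("touch",r.move_l([*L,GZ],vel=.02,guard=3),telemetry.current_ee_pos())
r.hold(.2); gripper_to(.074); r.move_l([*L,.24],vel=.2)
Rr=(.528,-.064)
pick(Rr,np.radians(113),.05)
im=vision.snapshot("scene"); cv2.imwrite("pics/lift2.png",cv2.resize(im[100:300,150:430,::-1],None,fx=2.5,fy=2.5))
print([np.round(d["at"],3).tolist() for d in models.mark_of("bottle_p","scene")])
```

```text
touch True [0.43417339 0.0589231  0.09596697]
opening 0.04913566259492451 force 24.94735189480707
dF [ 0.09  0.23 -1.66] opening 0.04911596136564948 t 14.85
[[0.582, 0.019, 0.003], [0.533, -0.061, 0.048], [0.433, 0.063, -0.001], [0.637, -0.076, -0.001], [0.428, -0.04, -0.001]]
```

View pics/lift2.png

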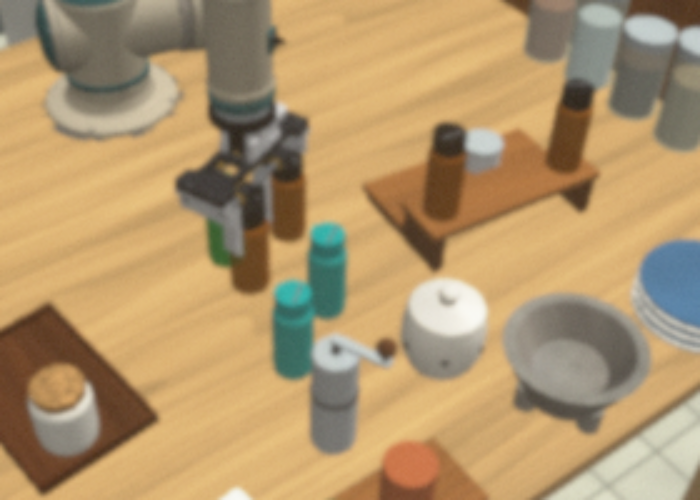

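The right bottle is upright at (250,245), the left one is back standing at (288,200), and the right one weighs 1.7 N. So the left bottle is the heavy one: the right goes to the tray and the left to the stand.

```bash
cat >> h.py <<'E'
def place(xy,a,base,high):
    p=telemetry.current_ee_pos(); r.move_l([p[0],p[1],high],vel=.2)
    t=[*xy,high]; r.move_l(t,rot=best(t,a),vel=.2)
    r.move_l([*xy,base+GZ+.014],vel=.15)
    print("touch",r.move_l([*xy,base+GZ-.004],vel=.015,guard=2),telemetry.current_ee_pos(),"want z",base+GZ)
    r.hold(.3); gripper_to(.074); r.hold(.2); r.move_l([*xy,high],vel=.2)
E
python3 - <<'E'
from h import *
place((.456,-.352),np.pi/2+.094,.006,.27); print(telemetry.current_t())
L=(.434,.061); pick(L,np.radians(110),.15)
place((.589,.312),-.08,.07,.33); print(telemetry.current_t())
for c in("scene","top"):
    im=vision.snapshot(c); cv2.imwrite(f"pics/end_{c}.png",im[:,:,::-1])
    print([np.round(d["at"],3).tolist() for d in models.mark_of("bottle_p",c)])
E
```

```text
touch True [ 0.4558857  -0.35195873  0.10194115] want z 0.10200000000000001
21.475
opening 0.04993870867555159 force 24.96344660874456
dF [ 0.15  0.15 -4.24] opening 0.04958824490225344 t 27.6333
touch True [0.58898701 0.31187465 0.16605371] want z 0.166
33.9083
[[0.422, -0.042, 0.001], [0.583, 0.018, 0.002], [0.455, -0.348, 0.006], [0.64, -0.076, 0.001], [0.589, 0.313, 0.074]]
[[0.64, -0.077, 0.002], [0.454, -0.354, 0.009], [0.429, -0.043, -0.006], [0.591, 0.31, 0.07], [0.578, 0.015, -0.0]]
```

View pics/end_scene.png

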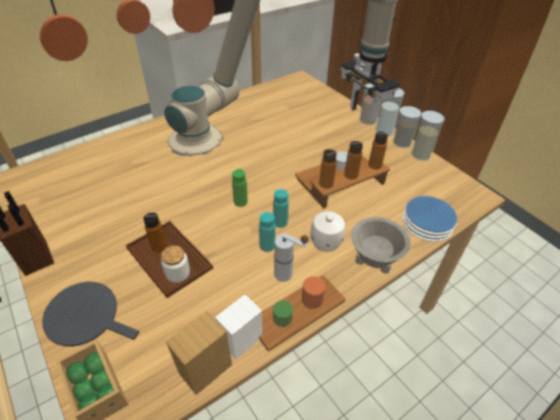

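The heavy bottle stands centred in the gap at (354,160), the light one stands on the tray at (155,232), and everything else is in place with the gripper clear. I'm handing the job in.

```bash
python3 -c "
from plant import r
print(r.sign_off())"
```

```text
the job is handed in; nothing more can be done
None
```

The left bottle was the heavier (about 4 N against 1.7 N) and now stands in the gap on the stand's upper step, with the lighter one on the tray beside its jar; I handed the job in after about 34 s of robot time and got no verdict back.

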